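Unstack the microscopy kit

TASK

Take the stack on the desk apart from the top down and set each thing, upright, in the middle of its own place: the microscope objective on the yellow plinth, then the mirror mount on the metal plate, then the wafer carrier on the blue pad, and last the slide box on the cork mat with its length along the mat's length. Tip nothing over, and leave the sample puck and the red-capped vial where they are.

Things in the scene. Friction and masses are not known exactly. Their poses are not given: they have to be found in the camera images.
- objective: Microscope objective standing on its black foot, white with a green ring, 50 mm high: foot 27 mm across up to 10 mm, body 25 mm across from 10 to 32 mm (grip it there), above that 23 mm to 44 mm and 16 mm to the top; 130 g. At the start it is the topmost thing of the stack, standing loose on the top edges of the mirror mount's plates. Origin: centre of its underside; z up.
- mirror_mount: Small black mirror mount: two upright square plates side by side (each 34 mm along y, 34 mm high), a round white mirror 22 mm across on its -x face and two small adjusting knobs on its +x face; 38 mm along x over all, the plates alone from x = -16 to +7 mm; about 110 g. Grip it across its y (34 mm, flat parallel edges). At the start it stands on the wafer carrier. Origin: centre of its underside; z up.
- wafer_carrier: Round white wafer carrier, 18 mm high; lower 10 mm is 62 mm across, the upper 8 mm is a rim 66 mm across (grip it by that rim); about 50 g. At the start it lies on the slide box. Origin: centre of its underside; z up.
- slide_box: Beige plastic slide box with a lid that is shut and stays shut, 31 mm high, 98 mm long along its y, 62 mm wide along its x (65 mm at the middle, where a clasp 16 mm wide stands out 3 mm at -x); about 140 g. Bottom of the stack, on the desk. Grip it across its width at the middle of its length. Origin: centre of its underside; z up.
- yellow_plinth: Fixed round yellow plinth, 56 mm across at the foot and 50 mm on top, 12 mm high, with a thin black circle 33 mm across on its flat top: the place of the microscope objective. Origin: centre of its underside (on the desk); z up.
- metal_plate: Fixed square aluminium plate, 76 x 76 mm, 8 mm high, with nine small dark holes: the place of the mirror mount, which may stand on it at any yaw. Origin: centre of its underside; z up.
- blue_pad: Fixed round blue pad, 92 mm across, 4 mm high, with a thin white circle 73 mm across: the place of the wafer carrier. Origin: centre of its underside; z up.
- cork_mat: Fixed rectangular cork mat, 126 mm long along its y, 96 mm wide along its x, 4 mm high: the place of the slide box, whose length lies along the mat's length (either way round). Origin: centre of its underside; z up.
- sample_puck: Bystander, loose: flat round aluminium sample puck with a small dark square chip on top, 25 mm across, 11 mm high, lying on the desk; leave it alone. Origin: centre of its underside; z up.
- red_vial: Bystander, loose: small vial with a red cap and yellow content, 26 mm across, 53 mm high, standing on the desk; leave it alone. Origin: centre of its underside.
Things that resemble listed ones, but are neither listed nor needed, are in the scene too. Leave any green or turquoise look-alike of the wafer_carrier alone.

How it is judged:
On the way, in this order (a step that is already met when the one before it is completed fails the run):
1. the objective stands on the yellow plinth, released (horizontal distance between objective and yellow_plinth below 0.01 m and z of objective in the frame of yellow_plinth between 0.009 and 0.016 m and angle between objective's own z axis and vertical below 0.1 rad and linear speed of objective below 0.02 m/s and contact force between objective and the fingers below 0.1 N), for 0.2 s.
2. the mirror mount stands on the metal plate, released (horizontal distance between mirror_mount and metal_plate below 0.013 m and z of mirror_mount in the frame of metal_plate between 0.005 and 0.012 m and angle between mirror_mount's own z axis and vertical below 0.1 rad and linear speed of mirror_mount below 0.02 m/s and contact force between mirror_mount and the fingers below 0.1 N), for 0.2 s.
3. the wafer carrier lies on the blue pad, released (horizontal distance between wafer_carrier and blue_pad below 0.012 m and z of wafer_carrier in the frame of blue_pad between 0.001 and 0.008 m and angle between wafer_carrier's own z axis and vertical below 0.1 rad and linear speed of wafer_carrier below 0.02 m/s and contact force between wafer_carrier and the fingers below 0.1 N), for 0.2 s.
4. the slide box lies on the cork mat, lengthwise along it, released (horizontal distance between slide_box and cork_mat below 0.013 m and z of slide_box in the frame of cork_mat between 0.001 and 0.008 m and angle between slide_box's own z axis and vertical below 0.1 rad and angle between the y axis of slide_box and the y axis of cork_mat, either way round below 0.22 rad and linear speed of slide_box below 0.02 m/s and contact force between slide_box and the fingers below 0.1 N), for 0.2 s.
At the end, for the whole second after the job is handed in: The objective is within 10 mm of the plinth's centre, the mount within 13 mm of the plate's, the carrier within 12 mm of the blue pad's, the slide box within 13 mm of the cork mat's and within 0.22 rad of its length; each rests on its place, level within 0.1 rad, released and at rest (all of step 1 and all of step 2 and all of step 3 and all of step 4); the robot touches nothing.
It fails at once if the sample puck is moved more than 20 mm or tipped (distance of sample_puck from where it was at the start of the episode above 0.02 m or angle between sample_puck's own z axis and vertical above 0.4 rad).
It fails at once if the red-capped vial is moved more than 20 mm or tipped (distance of red_vial from where it was at the start of the episode above 0.02 m or angle between red_vial's own z axis and vertical above 0.4 rad).
It fails at once if a thing from the stack is tipped over (more than 40 degrees) (angle between any of slide_box, wafer_carrier, mirror_mount, objective's own z axis and vertical above 0.7 rad).
It also fails if it takes over 136 s, if anything falls off the work surface, if the arm or the gripper's body presses on something with over 40 N, if the wrist force passes 120 N, or if a joint passes its speed limit or range.

ROBOT

A 7-joint arm with a two-finger parallel gripper is mounted at the origin on a cart in front of the work surface, level with it; the furniture and walls round the work are solid. World frame = base frame: x ahead of the robot, y to its left, z up, the work surface at z = 0. Lengths are in m, angles in rad, forces in N, time in s.
With the tool pointing down it reaches from about 0.35 to 0.775 m from the base axis. Payload 3.1 kg.
Tool frame: the origin (TCP) lies on the centre line of the jaws, within the pads' length; the fingertips stand 22 mm ahead of it and the grasp point (between the pads) lies 3 mm ahead of it; z points along the fingers, y is the line along which they close (so a half turn about z gives the same grasp; the last joint's range is limited). The gripper opens to 85 mm and grips with 20 to 120 N. Pads are 22 mm wide; open, the fingers measure 114 mm over their backs; the gripper's body (76 mm by 85 mm) begins 54 mm behind the grasp point. The pads swing forward as they close: fully open they stand 13 mm farther back than shut.
Start: joints at [1.144, 0.311, 0.014, 1.512, -0.004, 1.319, -0.027], TCP at [0.206, -0.51, 0.253] pointing down, gripper open.
Joint ranges: [-2.7, 2.7], [-0.3, 1.91], [-1.27, 1.3], [0.12, 2.57], [-1.44, 4.58], [0.2, 2.03], [-3.05, 3.05]. Speed limits (rad/s): [2.79, 2.79, 3.14, 3.14, 3.14, 3.14, 3.14].

INTERFACE

Orientations are given as [roll, pitch, yaw] about the fixed x, y, z axes, in that order (R = Rz(yaw) Ry(pitch) Rx(roll)).
In Python, from bench import env gives the robot as it stands.
- The arm moves only by the tool send_rows, never from a script. Its argument "deltas" is a list that holds one entry, the list of rows, each a list of 6 numbers: the shift along the tool's x, y, z in units of 25 mm (1.0 is 25 mm), then the turn, a rotation vector about the tool's x, y, z in units of 5 degrees (1.0 is 5 degrees). In form: [[[x, y, z, rx, ry, rz], ...]]. A call has 1 to 10 rows; each row shifts and turns the commanded pose from where the row before left it, along the tool's axes as they then stand; what a row does not reach is not made up. A row lasts 1/10 s, in which the tool goes at most 50 mm and 8.59 degrees, less where a joint would pass 70% of its speed; a pose out of reach is approached as far as the arm can. A call is refused whole if a number of a shift passes 1 or a number of a turn 1, either way. A call with a gripper value outside its range is refused whole. "fingers" is the finger opening in mm, from 0 to 85.4, set as the call begins (left out, the last holds). The fingers move at their own pace and stop on an object; "squeeze" is the grip in N (left out, the last holds). Time passes only in rows, so rows that do not move let the fingers close. It gives the time, the measured TCP pose, the force, the opening and the grip force at its end, in the units of the state.
- env.get_state(): the state, without advancing time (a new reading comes with each control period).
- env.read_camera(name): name is "scene" or "side" or "wrist"; returns (picture, depth): 400x640x3 uint8, blue, green, red; 400x640 float32, m along the optical axis (not along the pixel's ray), 0 where there is no reading.
- env.camera_info(name): a dict with "mtx" (3x3 intrinsics, pixels), "R" (3x3) and "t" (3): a world point X has camera coordinates R X + t; the wrist camera has in their place "T_tool_cam" (4x4, takes a point from camera to tool coordinates, whose origin is the TCP and whose axes are the flange's). Camera axes: x right, y down, z forward; pixel columns grow to the right and rows downward; lengths in m; the calibration is good to about 2 mm. A picture is of the moment at which its call begins: read the wrist's pose just before it. camera_info takes no time and is no camera call.
- env.job_done(): hands the job in; it is judged then, once.
Trained networks look in the newest picture that a camera, given by its name, has taken for a name from the list of things; names that differ only in an ending like _2 or _b are one class to them, and where a whole thing is asked for, a point or a joint stands for the part that bears it (a point fixed in the world has none). Each returns a list of dicts, best first, with "conf" (0 to 1); they miss things now and then, are a little off and sometimes report something else, mostly with a low value. They report only what shows in the picture. A call takes as long as a camera call. They do not tell look-alikes from the thing itself.
- env.look_for(camera, query): "location" ([column, row] in pixels, amid what is visible of it).
The state is a dict: "time_s": time; "qpos": joint angles; "qvel": joint speeds; "joint_torque": joint torques, N m; "position": TCP position; "tcp_rot": TCP orientation; "force": force on the tool from outside, world axes, zero at the start; "ft_torque": the same for the moment, N m; "finger_gap": finger opening in m; "grasp_force": force on a finger pad.
Only numpy, scipy, OpenCV 4.12 (cv2) and the standard library are available. Lean on these libraries where they do the work, as an engineer would, in place of code of your own. Each camera call takes 0.05 s, during which the arm holds its last target. There are 200 camera calls.

## Working session

There is one attempt and no reset: what is moved stays moved. The work goes in short steps, Python scripts to look and compute and a tool call to move; the robot and the scene stay as the last step left them, time stands still between calls to the robot, and variables do not carry over. Pictures are saved under pics/ and viewed, at most 14 in all, crops included, and the job is handed in when it is done.

Besides the shell and the picture viewer there is one more tool, called after ">>>" in YAML: its name, and indented under it one key for each argument. send_rows: Moves the arm, as the interface text tells. Its arguments: {"type":"object","properties":{"deltas":{"type":"array"},"fingers":{"type":"number"},"squeeze":{"type":"number"}},"required":["deltas"]}

```bash
mkdir -p pics
cat > h.py <<'E'
import numpy as np, cv2
from bench import env
from scipy.spatial.transform import Rotation as Rn
def cam(name):
    s=env.get_state(); im,d=env.read_camera(name); i=env.camera_info(name)
    K=np.array(i["mtx"])
    if name=="wrist":
        T=np.eye(4); T[:3,:3]=Rn.from_euler("xyz",s["tcp_rot"]).as_matrix() if np.size(s["tcp_rot"])==3 else np.array(s["tcp_rot"]).reshape(3,3)
        T[:3,3]=s["position"]; W=T@np.array(i["T_tool_cam"])
    else:
        R=np.array(i["R"]);t=np.array(i["t"]).ravel(); W=np.eye(4);W[:3,:3]=R.T;W[:3,3]=-R.T@t
    v,u=np.mgrid[0:400,0:640]
    P=np.stack([(u-K[0,2])/K[0,0]*d,(v-K[1,2])/K[1,1]*d,d],-1)@W[:3,:3].T+W[:3,3]
    P[d<=0]=np.nan
    return im,d,P,K,W
names="objective mirror_mount wafer_carrier slide_box yellow_plinth metal_plate blue_pad cork_mat sample_puck red_vial".split()
E
cat > a.py <<'E'
from h import *
print(env.get_state())
for c in ["scene","side"]:
    im,d,P,K,W=cam(c); cv2.imwrite(f"pics/{c}0.png",im); print(c,"campos",W[:3,3].round(3))
    np.savez(f"{c}0.npz",im=im,P=P)
    for n in names:
        for r in env.look_for(c,n)[:3]:
            x,y=map(int,np.round(r["location"])); print(n,round(r["conf"],2),x,y,P[min(y,399),min(x,639)].round(3))
E
python3 a.py
```

```text
{'time_s': 0.0, 'qpos': array([ 1.14430631,  0.31169217,  0.01398064,  1.5130957 , -0.00439371,
        1.31919855, -0.02719583]), 'qvel': array([ 9.88236792e-04, -1.90451051e-03,  1.20769406e-04, -6.62012658e-04,
        5.70491895e-05,  1.25142264e-03, -8.06584494e-04]), 'joint_torque': array([ 2.75691109e-04, -3.79911518e+01,  1.45832514e-01, -2.30589437e+01,
        1.21994925e-02,  1.36011536e-02,  1.43721655e-05]), 'position': array([ 0.20620541, -0.50913164,  0.25222378]), 'tcp_rot': array([-3.13923162e+00,  9.87733399e-05,  3.84883308e-01]), 'force': array([0.2774238 , 0.09831206, 0.41726389]), 'ft_torque': array([0.00893616, 0.03287333, 0.04014814]), 'grasp_force': 0.0, 'finger_gap': 0.0853203459854228}
scene campos [-0.194 -0.501  0.687]
objective 0.73 310 200 [0.425 0.025 0.104]
mirror_mount 0.61 306 214 [0.415 0.027 0.073]
wafer_carrier 0.97 264 210 [0.42  0.157 0.017]
wafer_carrier 0.88 319 274 [ 0.344 -0.068  0.016]
wafer_carrier 0.7 308 222 [0.416 0.023 0.054]
slide_box 0.98 310 237 [0.405 0.008 0.028]
yellow_plinth 0.71 428 284 [ 0.46  -0.241  0.013]
metal_plate 0.65 
[... 268 characters left out ...]
253 [ 0.458 -0.079 -0.002]
side campos [ 0.175 -0.639  0.919]
objective 0.6 295 206 [0.427 0.026 0.117]
objective 0.57 373 332 [ 0.461 -0.246  0.012]
mirror_mount 0.68 298 221 [0.429 0.021 0.073]
wafer_carrier 0.81 296 230 [0.421 0.018 0.05 ]
wafer_carrier 0.78 227 189 [0.335 0.231 0.018]
wafer_carrier 0.67 282 277 [ 0.354 -0.058  0.018]
slide_box 0.74 297 246 [ 0.41  -0.009  0.032]
slide_box 0.42 294 206 [0.424 0.026 0.118]
yellow_plinth 0.71 374 332 [ 0.462 -0.248  0.014]
metal_plate 0.72 338 174 [0.599 0.165 0.006]
blue_pad 0.88 254 156 [0.438 0.323 0.005]
cork_mat 0.93 388 259 [ 0.577 -0.109  0.003]
sample_puck 0.66 365 207 [0.604 0.039 0.008]
red_vial 0.55 324 270 [ 0.428 -0.102  0.053]
```

Run:
```python
import cv2,numpy as np
for c in ["scene","side"]:
    im=cv2.imread(f"pics/{c}0.png")[130:370,140:460]; cv2.imwrite(f"pics/{c}0c.png",cv2.resize(im,(800,600),interpolation=cv2.INTER_CUBIC))
```

```text
(no output)
```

View pics/scene0c.png

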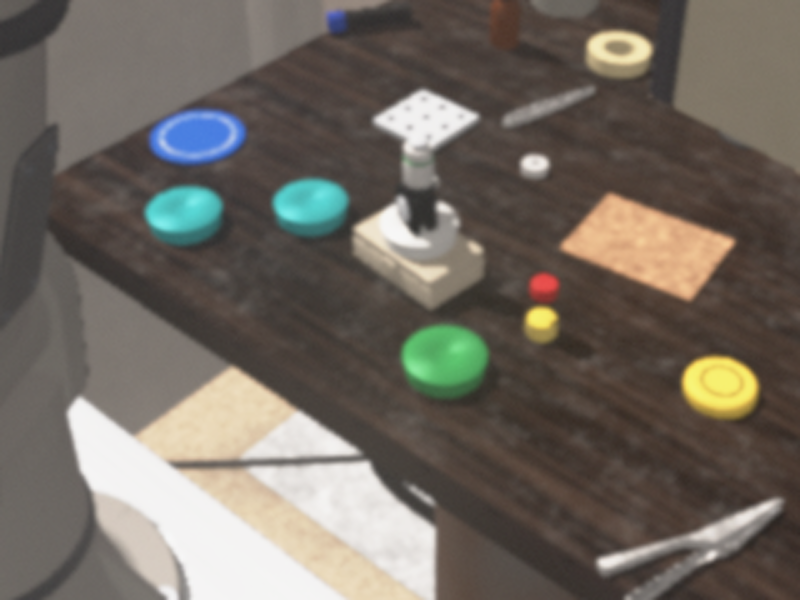

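View pics/side0c.png

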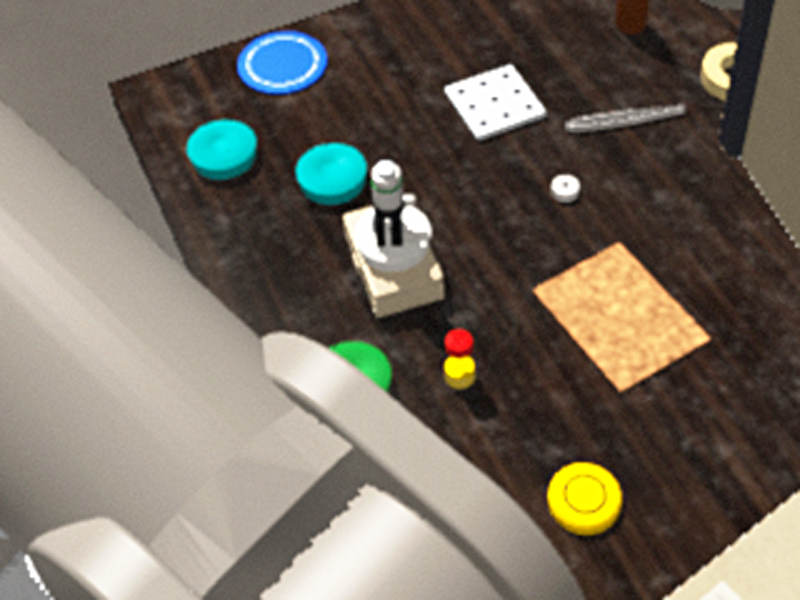

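The scene picture shows the stack around (310,210), with the plinth (428,284), plate (315,179), blue pad (217,185) and mat (399,228) clear. There are one green and two turquoise decoys. The side picture agrees. I'll fit each place from the depth clouds next.

```bash
cat > b.py <<'E'
import numpy as np,cv2
C={"yellow":(.461,-.246,.05,.007,.02),"plate":(.601,.163,.07,.004,.015),"blue":(.433,.326,.065,-.01,.012),"cork":(.578,-.105,.1,-.01,.012),
"objective":(.425,.025,.03,.120,.14),"mount":(.425,.025,.04,.06,.09),"carrier":(.42,.02,.05,.042,.056),"box":(.415,.0,.08,.023,.037),"green":(.35,-.063,.05,.01,.03),"turq":(.42,.157,.05,.008,.03),"vial":(.43,-.1,.04,.03,.07),"puck":(.605,.04,.03,.006,.02)}
for c in ["scene","side"]:
    f=np.load(c+"0.npz"); im,P=f["im"],f["P"]; h=cv2.cvtColor(im,cv2.COLOR_BGR2HSV)
    for n,(x,y,r,a,b) in C.items():
        m=(np.hypot(P[...,0]-x,P[...,1]-y)<r)&(P[...,2]>a)&(P[...,2]<b)
        if n=="blue": m&=(h[...,0]>95)&(h[...,0]<130)&(h[...,1]>100)
        if n=="cork": m&=(h[...,0]<25)&(h[...,1]>60)&(h[...,2]>110)
        q=P[m]
        if len(q)<5: print(c,n,len(q)); continue
        rc=cv2.minAreaRect((q[:,:2]*1000).astype(np.float32))
        print(c,n,len(q),"rect c",np.round(rc[0],0),"sz",np.round(rc[1],0),"ang",round(rc[2],1),"mean",q.mean(0).round(3),"zmed",np.median(q[:,2]).round(3))
E
python3 b.py
```

```text
scene yellow 478 rect c [ 464. -240.] sz [54. 52.] ang 57.1 mean [ 0.463 -0.241  0.011] zmed 0.011
scene plate 491 rect c [604. 176.] sz [79. 79.] ang 1.4 mean [0.604 0.176 0.007] zmed 0.007
scene blue 651 rect c [439. 333.] sz [101.  93.] ang 51.0 mean [0.436 0.33  0.003] zmed 0.003
scene cork 1743 rect c [ 569. -100.] sz [145. 132.] ang 7.0 mean [ 0.58  -0.101  0.003] zmed 0.003
scene objective 93 rect c [427.  34.] sz [21. 22.] ang 41.0 mean [0.426 0.032 0.127] zmed 0.126
scene mount 206 rect c [430.  33.] sz [33. 39.] ang 60.3 mean [0.422 0.031 0.075] zmed 0.075
scene carrier 306 rect c [428.  32.] sz [58. 65.] ang 46.9 mean [0.423 0.03  0.048] zmed 0.048
scene box 471 rect c [427.  32.] sz [93. 64.] ang 85.6 mean [0.417 0.016 0.03 ] zmed 0.03
scene green 641 rect c [346. -63.] sz [63. 65.] ang 45.0 mean [ 0.346 -0.064  0.017] zmed 0.017
scene turq 443 rect c [421. 155.] sz [65. 63.] ang 8.5 mean [0.419 0.154 0.016] zmed 0.016
scene vial 103 rect c [430. -95.] sz [20. 21.] ang 73.3 mean [ 0.428 -0.096  0.05 ] zmed 0.051
scene puck 58 rect c [608.  42.] sz [24. 24.] ang 45.6 mean 
[... 451 characters left out ...]
 [20. 21.] ang 66.1 mean [0.428 0.033 0.128] zmed 0.128
side mount 151 rect c [431.  34.] sz [34. 38.] ang 66.7 mean [0.427 0.028 0.075] zmed 0.077
side carrier 383 rect c [430.  34.] sz [59. 64.] ang 68.7 mean [0.428 0.03  0.048] zmed 0.048
side box 426 rect c [426.  32.] sz [91. 65.] ang 84.3 mean [0.42  0.009 0.03 ] zmed 0.031
side green 237 rect c [365. -53.] sz [26. 63.] ang 23.0 mean [ 0.363 -0.055  0.018] zmed 0.018
side turq 485 rect c [420. 157.] sz [64. 65.] ang 52.7 mean [0.419 0.155 0.017] zmed 0.018
side vial 107 rect c [430. -94.] sz [22. 21.] ang 22.1 mean [ 0.43  -0.095  0.051] zmed 0.052
side puck 76 rect c [608.  44.] sz [25. 24.] ang 83.1 mean [0.608 0.043 0.01 ] zmed 0.01
```

>>> send_rows:
  deltas:
    - [[0.96,-0.99,-0.2,0,0,0],[0.96,-0.99,-0.2,0,0,0],[0.96,-0.99,-0.2,0,0,0],[0.96,-0.99,-0.2,0,0,0],[0.96,-0.99,-0.2,0,0,0],[0.96,-0.99,0,0,0,0],[0.96,-0.99,0,0,0,0],[0.96,-0.99,0,0,0,0],[0.96,-0.99,0,0,0,0],[0.96,-0.99,0,0,0,0]]
  fingers: 85

```text
time_s: 2.1
position: [0.3364, -0.1889, 0.2786]
tcp_rot: [3.141, -0.0, 0.385]
force: [0.9, -0.8, 0.4]
finger_gap: 0.0853
grasp_force: 0.0
```

>>> send_rows:
  deltas:
    - [[0.97,-0.99,0,0,0,0],[0.97,-0.99,0,0,0,0],[0.97,-0.99,0,0,0,0],[0.97,-0.99,0,0,0,0],[0.97,-0.99,0,0,0,0],[0.97,-0.99,0,0,0,0],[0.97,-0.99,0,0,0,0],[0,0,0,0,0,0],[0,0,0,0,0,0]]

```text
time_s: 3.0
position: [0.4283, 0.0345, 0.2783]
tcp_rot: [3.141, 0.0, 0.387]
force: [-0.1, -0.7, 0.1]
finger_gap: 0.0853
grasp_force: 0.0
```

```bash
cat >> h.py <<'E'
def go(x,y,z,psi):
    s=env.get_state(); p=np.array(s["position"]); r=np.array(s["tcp_rot"])
    d=(psi-np.degrees(r[2])+180)%360-180
    R=Rn.from_euler("xyz",[r[0],r[1],np.radians(psi)]).as_matrix()
    R2=Rn.from_euler("xyz",[np.pi,0,np.radians(psi)]).as_matrix()
    print("now",p.round(4),np.degrees(r).round(1),"q7",round(s["qpos"][6],2),"t",round(s["time_s"],1),"gap",round(s["finger_gap"],4),"| rz first",round(-d/5,2),"then xyz",((R2.T@(np.array([x,y,z])-p))/.025).round(2))
def rect(P,x,y,r,a,b,M=None):
    m=(np.hypot(P[...,0]-x,P[...,1]-y)<r)&(P[...,2]>a)&(P[...,2]<b)
    if M is not None: m&=M
    q=P[m]
    if len(q)<5: return print("few",len(q))
    rc=cv2.minAreaRect((q[:,:2]*1000).astype(np.float32))
    print(len(q),"c",np.round(rc[0],1),"sz",np.round(rc[1],1),"ang",round(rc[2],1),"z",np.median(q[:,2]).round(4))
E
cat > w.py <<'E'
from h import *
im,d,P,K,W=cam("wrist"); cv2.imwrite("pics/w1.png",im); np.savez("w1.npz",im=im,P=P)
print(W.round(3), env.camera_info("wrist")["T_tool_cam"].round(3))
rect(P,.4275,.034,.03,.121,.14);rect(P,.4275,.034,.045,.07,.09);rect(P,.43,.033,.05,.042,.056);rect(P,.43,.033,.08,.02,.037)
go(.4275,.034,.11,22)
E
python3 w.py
```

```text
[[ 0.377 -0.885 -0.275  0.499]
 [-0.926 -0.36  -0.112  0.063]
 [ 0.     0.297 -0.955  0.399]
 [ 0.     0.     0.     1.   ]] [[-0.001 -0.955 -0.296  0.076]
 [ 1.    -0.001 -0.     0.   ]
 [ 0.    -0.296  0.955 -0.121]
 [ 0.     0.     0.     1.   ]]
510 c [432.3  37.3] sz [22.9 21.8] ang 23.0 z 0.1277
340 c [436.8  43. ] sz [36.2 34.8] ang 38.4 z 0.0806
1383 c [435.8  39. ] sz [61.3 64.5] ang 22.5 z 0.0478
1729 c [433.9  38.1] sz [98.1 64.7] ang 83.1 z 0.0302
now [0.4281 0.0333 0.2782] [180.   0.  22.] q7 -1.35 t 3.0 gap 0.0849 | rz first 0.01 then xyz [-0.01 -0.04  6.73]
```

View pics/w1.png

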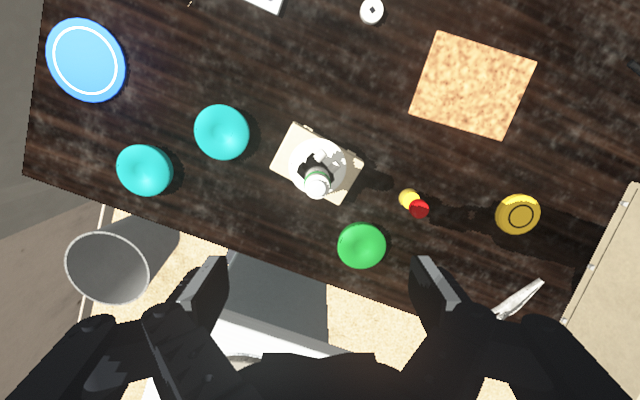

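The wrist picture shows the objective at (317,185) upright on the mount, the box at (316,165), the mat at (472,85) and the plinth at (518,215). The wrist depth reads about 4 mm off the fixed cameras, so I'll check that offset on the places.

Run:
```python
from h import *
f=np.load("w1.npz");P=f["P"];h=cv2.cvtColor(f["im"],cv2.COLOR_BGR2HSV)
rect(P,.4645,-.2395,.05,.007,.02)
rect(P,.437,.332,.07,-.01,.012,(h[...,0]>95)&(h[...,0]<130)&(h[...,1]>100))
rect(P,.582,-.099,.1,-.01,.012,(h[...,0]<25)&(h[...,1]>60)&(h[...,2]>110))
rect(P,.42,.156,.05,.008,.03);rect(P,.346,-.063,.05,.008,.03)
for z in (.10,.11): rect(P,.43,.035,.03,z-.006,z+.006)
go(.43,.036,.11,22)
```

```text
1305 c [ 468.8 -236.3] sz [54.9 54.3] ang 2.2 z 0.0116
2179 c [439.4 334.1] sz [91.9 96.6] ang 19.7 z 0.0038
9011 c [ 584.1 -100.9] sz [ 97.1 129.8] ang 6.6 z 0.0038
2398 c [423.8 158.9] sz [65.1 65.7] ang 22.1 z 0.0172
1723 c [350.6 -60.4] sz [64.9 63.8] ang 23.6 z 0.0171
60 c [439.7  40.2] sz [ 8.8 23.7] ang 21.2 z 0.1
80 c [436.4  39.2] sz [15.8 24.6] ang 24.2 z 0.1117
now [0.4281 0.0333 0.2782] [180.   0.  22.] q7 -1.35 t 3.0 gap 0.0849 | rz first 0.01 then xyz [ 0.11 -0.07  6.73]
```

>>> send_rows:
  deltas:
    - [[0.11,-0.07,0.9,0,0,0],[0,0,0.9,0,0,0],[0,0,0.9,0,0,0],[0,0,0.9,0,0,0],[0,0,0.9,0,0,0],[0,0,0.9,0,0,0],[0,0,0.7,0,0,0],[0,0,0.4,0,0,0],[0,0,0.2,0,0,0],[0,0,0,0,0,0]]
  fingers: 45

```text
time_s: 4.05
position: [0.4301, 0.0359, 0.1106]
tcp_rot: [3.141, 0.001, 0.384]
force: [0.9, -0.1, -0.0]
finger_gap: 0.0451
grasp_force: 0.0
```

```bash
cat > w2.py <<'E'
from h import *
import sys
im,d,P,K,W=cam("wrist"); cv2.imwrite(f"pics/{sys.argv[1]}.png",im); np.savez("w.npz",im=im,P=P)
E
python3 w2.py w2
```

```text
(no output)
```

View pics/w2.png

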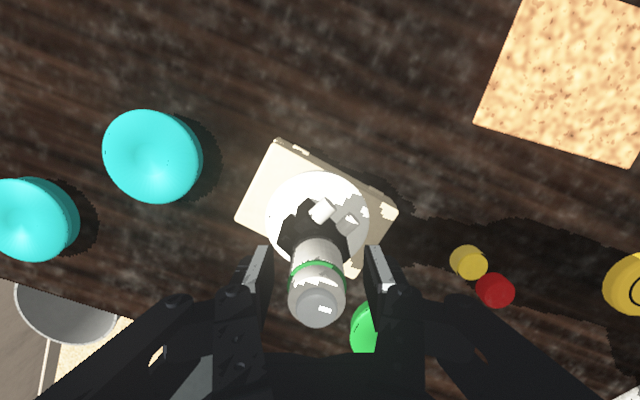

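The objective at (317,275) lies centred between the fingers, so I'll close and lift.

>>> send_rows:
  deltas:
    - [[0,0,0,0,0,0],[0,0,0,0,0,0],[0,0,0,0,0,0],[0,0,0,0,0,0],[0,0,0,0,0,0],[0,0,0,0,0,0],[0,0,-0.3,0,0,0],[0,0,-0.7,0,0,0],[0,0,-1,0,0,0],[0,0,-1,0,0,0]]
  fingers: 10
  squeeze: 35

```text
time_s: 5.1
position: [0.4294, 0.0367, 0.1863]
tcp_rot: [-3.141, 0.001, 0.385]
force: [-0.3, 0.3, -0.8]
finger_gap: 0.0237
grasp_force: 34.5
```

Run:
```python
from h import *
im,d,P,K,W=cam("wrist"); np.savez("w.npz",im=im,P=P)
s=env.get_state(); x,y,_=s["position"]
for z in (.01,.03): rect(P,x,y,.045,.0835+z-.01,.09+z+.01)
rect(P,x,y,.05,.065,.09)
go(.4667,-.238,.125,22)
```

```text
6 c [435.   44.4] sz [13.2 18.6] ang 74.8 z 0.0837
few 0
1625 c [435.4  37.4] sz [34.3 38.7] ang 66.0 z 0.0814
now [0.4326 0.0372 0.1905] [179.8  -0.4  22.1] q7 -1.41 t 5.2 gap 0.0242 | rz first 0.02 then xyz [-2.86 10.72  2.62]
```

>>> send_rows:
  deltas:
    - [[-0.1,0.5,0,0,0,0],[-0.25,0.95,0,0,0,0],[-0.3,1,0,0,0,0],[-0.3,1,0,0,0,0],[-0.3,1,0,0,0,0],[-0.3,1,0,0,0,0],[-0.3,1,0,0,0,0],[-0.25,1,0,0,0,0],[-0.25,1,0,0,0,0],[-0.2,0.95,0,0,0,0]]

```text
time_s: 6.15
position: [0.4575, -0.2074, 0.1838]
tcp_rot: [-3.14, 0.003, 0.383]
force: [0.7, -0.2, -1.4]
finger_gap: 0.0238
grasp_force: 34.5
```

>>> send_rows:
  deltas:
    - [[-0.15,0.85,0,0,0,0],[-0.05,0.46,0.3,0,0,0],[0,0,0.8,0,0,0],[0,0,0.8,0,0,0],[0,0,0.8,0,0,0],[0,0,0.8,0,0,0],[0,0,0.5,0,0,0],[0,0,0.3,0,0,0],[0,0,0,0,0,0],[0,0,0,0,0,0]]

```text
time_s: 7.15
position: [0.4674, -0.2374, 0.0787]
tcp_rot: [3.141, -0.001, 0.385]
force: [0.4, -0.3, -1.1]
finger_gap: 0.0243
grasp_force: 34.5
```

Run:
```python
from h import *
for c in ("wrist","scene"):
    im,d,P,K,W=cam(c)
    h=cv2.cvtColor(im,cv2.COLOR_BGR2HSV)
    M=(h[...,0]>20)&(h[...,0]<35)&(h[...,1]>120)
    rect(P,.4667,-.238,.045,.006,.018,M)
    if c=="wrist": cv2.imwrite("pics/w3.png",im)
go(.4667,-.238,.0405,22)
```

```text
824 c [ 477.4 -237.1] sz [38.1 51.4] ang 15.2 z 0.0114
483 c [ 464.  -240.8] sz [52.2 54.6] ang 57.7 z 0.0112
now [ 0.4678 -0.2376  0.0793] [ 1.799e+02 -1.000e-01  2.210e+01] q7 -0.93 t 7.2 gap 0.024 | rz first 0.01 then xyz [-0.05 -0.    1.55]
```

View pics/w3.png

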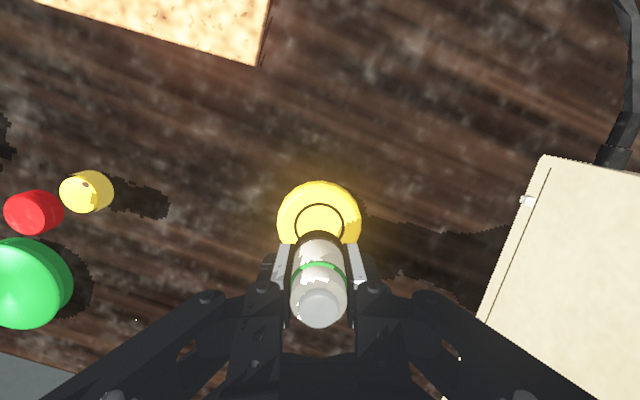

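The picture shows the objective over the plinth's circle, centred left to right at (319,220). I'll check how high and how near the beige box at the right is.

Run:
```python
from h import *
im,d,P,K,W=cam("wrist")
for (u,v) in [(545,160),(520,240),(495,300),(600,300),(620,200)]: print(u,v,P[v,u].round(3))
```

```text
545 160 [ 0.56  -0.351  0.009]
520 240 [ 0.509 -0.362  0.015]
495 300 [ 0.465 -0.37   0.016]
600 300 [ 0.507 -0.361  0.078]
620 200 [ 0.551 -0.353  0.064]
```

>>> send_rows:
  deltas:
    - [[0,0,0.6,0,0,0],[0,0,0.4,0,0,0],[0,0,0.3,0,0,0],[0,0,0.15,0,0,0],[0,0,0.08,0,0,0],[0,0,0,0,0,0],[0,0,0,0,0,0]]

```text
time_s: 8.0
position: [0.4665, -0.2371, 0.0416]
tcp_rot: [-3.141, 0.002, 0.385]
force: [-4.3, 2.3, 10.0]
finger_gap: 0.0243
grasp_force: 35.7
```

>>> send_rows:
  deltas:
    - [[0,0,0,0,0,0],[0,0,0,0,0,0],[0,0,0,0,0,0],[0,0,0,0,0,0],[0,0,0,0,0,0],[0,0,-0.4,0,0,0],[0,0,-1,0,0,0],[0,0,-1,0,0,0],[0,0,-1,0,0,0],[0,0,-1,0,0,0]]
  fingers: 50

```text
time_s: 9.0
position: [0.4671, -0.2372, 0.1518]
tcp_rot: [3.141, -0.001, 0.385]
force: [1.1, -0.1, -0.6]
finger_gap: 0.0497
grasp_force: 0.0
```

Run:
```python
from h import *
for c in ("wrist","scene"):
    im,d,P,K,W=cam(c)
    h=cv2.cvtColor(im,cv2.COLOR_BGR2HSV)
    rect(P,.4667,-.238,.045,.006,.018)
    rect(P,.4667,-.238,.045,.05,.07)
    if c=="wrist": cv2.imwrite("pics/w4.png",im)
go(.432,.0355,.19,-24)
```

```text
1865 c [ 470.1 -237.3] sz [52.7 54.8] ang 15.4 z 0.0116
773 c [ 468.  -236.8] sz [22.6 22.2] ang 20.6 z 0.0573
354 c [ 461.1 -241.7] sz [48.3 55. ] ang 27.5 z 0.011
112 c [ 463.2 -240. ] sz [21.5 21.1] ang 29.7 z 0.0567
now [ 0.4699 -0.2383  0.1546] [179.6  -0.3  22.1] q7 -0.89 t 9.1 gap 0.0499 | rz first 9.21 then xyz [-5.84 -9.39 -1.42]
```

View pics/w4.png

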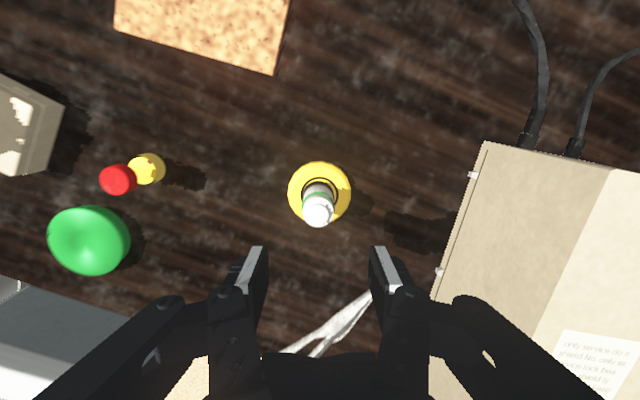

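The objective at (318,205) stands centred on the plinth, within 2-3 mm. I'll turn and go to the mount.

>>> send_rows:
  deltas:
    - [[0,0,-0.3,0,0,0.92],[0,0,-0.3,0,0,0.92],[0,0,-0.3,0,0,0.92],[0,0,-0.3,0,0,0.92],[0,0,-0.3,0,0,0.92],[0,0,0,0,0,0.92],[0,0,0,0,0,0.92],[0,0,0,0,0,0.92],[0,0,0,0,0,0.92],[0,0,0,0,0,0.92]]
  fingers: 60

```text
time_s: 10.1
position: [0.4666, -0.2371, 0.1872]
tcp_rot: [-3.142, 0.001, -0.421]
force: [0.9, 0.8, 0.4]
finger_gap: 0.0598
grasp_force: 0.0
```

>>> send_rows:
  deltas:
    - [[-0.58,-0.94,0,0,0,0],[-0.58,-0.94,0,0,0,0],[-0.58,-0.94,0,0,0,0],[-0.58,-0.94,0,0,0,0],[-0.58,-0.94,0,0,0,0],[-0.58,-0.94,0,0,0,0],[-0.58,-0.94,0,0,0,0],[-0.58,-0.94,0,0,0,0],[-0.58,-0.94,0,0,0,0],[-0.58,-0.94,0,0,0,0]]

```text
time_s: 11.1
position: [0.4292, 0.0374, 0.1874]
tcp_rot: [3.141, 0.0, -0.418]
force: [0.6, -0.4, 0.0]
finger_gap: 0.0604
grasp_force: 0.0
```

>>> send_rows:
  deltas:
    - [[0,0,0,0,0,0],[0,0,0,0,0,0]]

```text
time_s: 11.3
position: [0.4295, 0.0366, 0.1874]
tcp_rot: [3.141, 0.0, -0.416]
force: [-0.1, 0.3, -0.5]
finger_gap: 0.0598
grasp_force: 0.0
```

Run:
```python
from h import *
im,d,P,K,W=cam("wrist"); cv2.imwrite("pics/w5.png",im)
rect(P,.433,.036,.04,.065,.09);rect(P,.433,.036,.05,.042,.054);rect(P,.433,.036,.08,.02,.037)
go(.430,.0375,.078,-24)
```

```text
1658 c [435.5  37. ] sz [33.8 38.6] ang 67.0 z 0.0813
2401 c [434.2  37.7] sz [64.8 65.3] ang 64.9 z 0.0479
2855 c [433.1  37.8] sz [98.1 63.8] ang 83.1 z 0.0303
now [0.4297 0.0356 0.1873] [179.9   0.  -24. ] q7 -2.19 t 11.3 gap 0.0601 | rz first 0.01 then xyz [-0.02 -0.07  4.37]
```

View pics/w5.png

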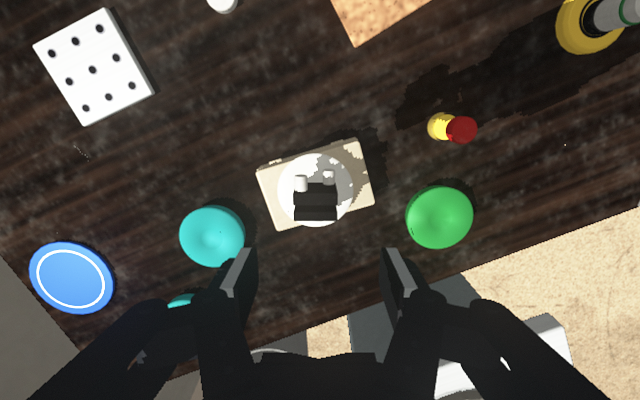

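The mount at (315,200) is square to the jaws, with its knobs away from the hand and the jaws centred on it. I'll descend and grip.

>>> send_rows:
  deltas:
    - [[0,0,0.8,0,0,0],[0,0,0.8,0,0,0],[0,0,0.8,0,0,0],[0,0,0.8,0,0,0],[0,0,0.6,0,0,0],[0,0,0.4,0,0,0],[0,0,0.17,0,0,0],[0,0,0,0,0,0]]

```text
time_s: 12.15
position: [0.4298, 0.0357, 0.078]
tcp_rot: [3.141, 0.001, -0.419]
force: [-0.2, -0.1, -0.4]
finger_gap: 0.0598
grasp_force: 0.0
```

>>> send_rows:
  deltas:
    - [[0,0,0,0,0,0],[0,0,0,0,0,0],[0,0,0,0,0,0],[0,0,0,0,0,0],[0,0,0,0,0,0],[0,0,0,0,0,0],[0,0,-0.3,0,0,0],[0,0,-0.7,0,0,0],[0,0,-1,0,0,0],[0,0,-1,0,0,0]]
  fingers: 20
  squeeze: 35

```text
time_s: 13.15
position: [0.4285, 0.0361, 0.1535]
tcp_rot: [3.14, 0.003, -0.418]
force: [1.0, -0.2, -1.2]
finger_gap: 0.0329
grasp_force: 35.1
```

Run:
```python
from h import *
im,d,P,K,W=cam("wrist"); cv2.imwrite("pics/w6.png",im)
np.savez("w6.npz",im=im,P=P)
rect(P,.604,.176,.07,.004,.015)
rect(P,.433,.036,.05,.042,.056)
im,d,P,K,W=cam("scene");rect(P,.604,.176,.06,.004,.015);rect(P,.430,.036,.04,.1,.175)
go(.6025,.178,.15,-24)
```

```text
10136 c [607.2 178.1] sz [78.  76.7] ang 89.2 z 0.008
4944 c [436.6  36.7] sz [65.3 59.7] ang 65.4 z 0.0479
130 c [603.5 175.9] sz [75.6 79.3] ang 1.9 z 0.0068
413 c [425.   33.4] sz [37.1 55.8] ang 6.3 z 0.1547
now [0.4319 0.0366 0.1561] [-179.9   -0.3  -24. ] q7 -2.21 t 13.2 gap 0.0334 | rz first 0.01 then xyz [ 3.93 -7.94  0.24]
```

>>> send_rows:
  deltas:
    - [[0.3,-0.6,0,0,0,0],[0.4,-0.85,0,0,0,0],[0.45,-0.9,0,0,0,0],[0.5,-0.95,0,0,0,0],[0.5,-0.95,0,0,0,0],[0.5,-0.95,0,0,0,0],[0.45,-0.9,0,0,0,0],[0.4,-0.85,0,0,0,0],[0.3,-0.6,0,0,0,0],[0.2,-0.41,0,0,0,0]]

```text
time_s: 14.25
position: [0.6016, 0.1784, 0.1511]
tcp_rot: [3.14, 0.003, -0.417]
force: [-0.1, 0.8, -1.0]
finger_gap: 0.0332
grasp_force: 35.2
```

>>> send_rows:
  deltas:
    - [[0,0,0.6,0,0,0],[0,0,0.8,0,0,0],[0,0,0.8,0,0,0],[0,0,0.7,0,0,0],[0,0,0.5,0,0,0],[0,0,0.3,0,0,0],[0,0,0,0,0,0],[0,0,0,0,0,0]]

```text
time_s: 15.05
position: [0.6023, 0.1777, 0.0611]
tcp_rot: [-3.141, -0.0, -0.418]
force: [0.2, 0.7, -1.1]
finger_gap: 0.0332
grasp_force: 35.2
```

Run:
```python
from h import *
im,d,P,K,W=cam("wrist"); cv2.imwrite("pics/w7.png",im)
go(.602,.177,.0375,-24)
```

```text
now [0.6027 0.1779 0.0616] [-1.799e+02 -1.000e-01 -2.400e+01] q7 -2.53 t 15.1 gap 0.0332 | rz first 0.01 then xyz [-0.01  0.04  0.97]
```

View pics/w7.png

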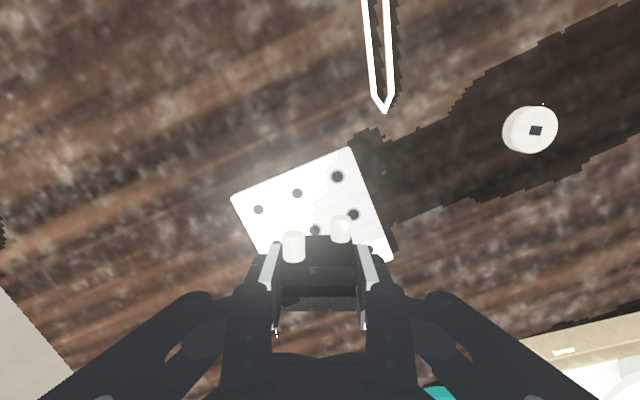

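The mount is held level over the plate, whose middle hole is at (315,230). The puck at (530,130) is clear. I'll lower and release.

>>> send_rows:
  deltas:
    - [[0,0,0.4,0,0,0],[0,0,0.3,0,0,0],[0,0,0.16,0,0,0],[0,0,0.08,0,0,0],[0,0,0.04,0,0,0],[0,0,0,0,0,0],[0,0,0,0,0,0]]

```text
time_s: 15.8
position: [0.6014, 0.1773, 0.0391]
tcp_rot: [3.14, 0.0, -0.418]
force: [-6.5, -2.1, 15.1]
finger_gap: 0.0334
grasp_force: 37.1
```

>>> send_rows:
  deltas:
    - [[0,0,0,0,0,0],[0,0,0,0,0,0],[0,0,0,0,0,0],[0,0,0,0,0,0],[0,0,0,0,0,0],[0,0,-0.4,0,0,0],[0,0,-1,0,0,0],[0,0,-1,0,0,0],[0,0,-1,0,0,0],[0,0,-1,0,0,0]]
  fingers: 60

```text
time_s: 16.8
position: [0.6021, 0.1777, 0.1481]
tcp_rot: [-3.141, -0.001, -0.418]
force: [0.8, 1.1, -0.1]
finger_gap: 0.0602
grasp_force: 0.0
```

Run:
```python
from h import *
for c in ("wrist","scene"):
    im,d,P,K,W=cam(c)
    rect(P,.605,.177,.06,.004,.015); rect(P,.605,.177,.06,.027,.06)
f=np.load("w6.npz");P=f["P"]
rect(P,.433,.036,.05,.044,.056);rect(P,.433,.036,.08,.022,.035)
go(.432,.036,.15,84)
```

```text
5448 c [607.2 178.6] sz [76.3 76. ] ang 89.2 z 0.0078
1603 c [605.2 175.7] sz [33.6 38.5] ang 66.0 z 0.0412
360 c [604.  176.3] sz [77.9 81.1] ang 89.5 z 0.0073
145 c [601.1 174.2] sz [37.1 38. ] ang 63.0 z 0.0375
4944 c [436.6  36.7] sz [65.3 59.7] ang 65.4 z 0.0479
3438 c [433.5  38. ] sz [98.9 63. ] ang 82.0 z 0.0304
now [0.6048 0.1791 0.1516] [-179.6   -0.4  -24. ] q7 -2.5 t 16.9 gap 0.0599 | rz first -21.59 then xyz [-6.42 -6.28  0.06]
```

>>> send_rows:
  deltas:
    - [[0,0,0,0,0,-1],[0,0,0,0,0,-1],[0,0,0,0,0,-1],[0,0,0,0,0,-1],[0,0,0,0,0,-1],[0,0,0,0,0,-1],[0,0,0,0,0,-1],[0,0,0,0,0,-1],[0,0,0,0,0,-1],[0,0,0,0,0,-1]]
  fingers: 85

```text
time_s: 17.9
position: [0.6017, 0.1774, 0.1457]
tcp_rot: [-3.142, 0.001, 0.458]
force: [-0.2, 0.1, -0.1]
finger_gap: 0.0849
grasp_force: 0.0
```

>>> send_rows:
  deltas:
    - [[0,0,0,0,0,-1],[0,0,0,0,0,-1],[0,0,0,0,0,-1],[0,0,0,0,0,-1],[0,0,0,0,0,-1],[0,0,0,0,0,-1],[0,0,0,0,0,-1],[0,0,0,0,0,-1],[0,0,0,0,0,-1],[0,0,0,0,0,-1]]

```text
time_s: 18.9
position: [0.6017, 0.1774, 0.1457]
tcp_rot: [-3.141, 0.001, 1.331]
force: [0.4, -0.1, -1.0]
finger_gap: 0.0849
grasp_force: 0.0
```

>>> send_rows:
  deltas:
    - [[0,0,0,0,0,-0.7],[0,0,0,0,0,-0.7],[-0.8,-0.75,0,0,0,0],[-0.8,-0.75,0,0,0,0],[-0.8,-0.75,0,0,0,0],[-0.8,-0.75,0,0,0,0],[-0.8,-0.75,0,0,0,0],[-0.8,-0.75,0,0,0,0],[-0.8,-0.75,0,0,0,0],[-0.8,-0.75,0,0,0,0]]

```text
time_s: 19.9
position: [0.4325, 0.0362, 0.1459]
tcp_rot: [-3.141, 0.0, 1.45]
force: [-0.3, -0.8, 0.3]
finger_gap: 0.0847
grasp_force: 0.0
```

>>> send_rows:
  deltas:
    - [[0,0,0,0,0,0],[0,0,0,0,0,0]]

```text
time_s: 20.1
position: [0.4337, 0.0364, 0.1463]
tcp_rot: [3.141, 0.0, 1.448]
force: [0.2, -0.5, -0.7]
finger_gap: 0.0852
grasp_force: 0.0
```

Run:
```python
from h import *
im,d,P,K,W=cam("wrist"); cv2.imwrite("pics/w8.png",im)
rect(P,.433,.036,.05,.044,.056);rect(P,.433,.036,.08,.022,.035);rect(P,.433,.036,.08,.027,.039)
go(.432,.036,.054,83)
```

```text
5809 c [433.8  38.3] sz [65.6 65.4] ang 85.8 z 0.0479
3728 c [430.6  39.1] sz [98.1 65.1] ang 82.8 z 0.0304
3649 c [432.1  38.7] sz [97.9 62.1] ang 82.9 z 0.0304
now [0.4344 0.0372 0.1465] [179.9  -0.   83. ] q7 -0.57 t 20.1 gap 0.0852 | rz first 0.01 then xyz [-0.06 -0.09  3.7 ]
```

View pics/w8.png

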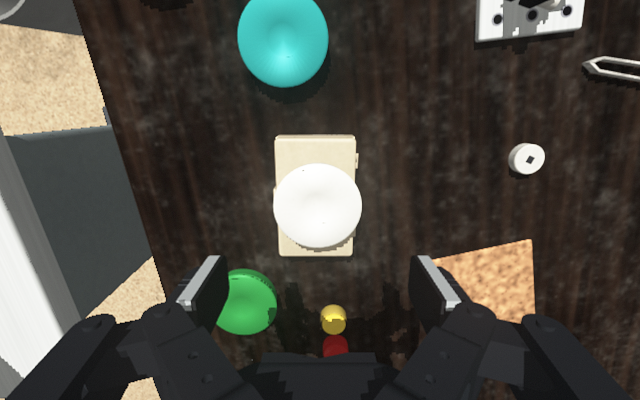

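The carrier at (317,205) is centred between the jaws, so I'll go down to its rim.

>>> send_rows:
  deltas:
    - [[0,-0.04,0.7,0,0,0],[0,0,0.8,0,0,0],[0,0,0.8,0,0,0],[0,0,0.7,0,0,0],[0,0,0.4,0,0,0],[0,0,0.2,0,0,0],[0,0,0.1,0,0,0],[0,0,0,0,0,0]]

```text
time_s: 20.95
position: [0.4333, 0.0374, 0.054]
tcp_rot: [3.141, -0.0, 1.45]
force: [-0.5, 0.2, 0.2]
finger_gap: 0.0851
grasp_force: 0.0
```

>>> send_rows:
  deltas:
    - [[0,0,0,0,0,0],[0,0,0,0,0,0],[0,0,0,0,0,0],[0,0,0,0,0,0],[0,0,0,0,0,0]]
  fingers: 50
  squeeze: 25

```text
time_s: 21.45
position: [0.4334, 0.0371, 0.0547]
tcp_rot: [3.14, 0.0, 1.449]
force: [-0.7, 0.3, 5.2]
finger_gap: 0.0649
grasp_force: 26.9
```

Run:
```python
from h import *
im,d,P,K,W=cam("wrist"); cv2.imwrite("pics/w9.png",im)
go(.432,.036,.054,83)
```

```text
now [0.4334 0.0371 0.0547] [179.9   0.   83. ] q7 -0.71 t 21.5 gap 0.0648 | rz first 0.01 then xyz [-0.05 -0.05  0.03]
```

View pics/w9.png

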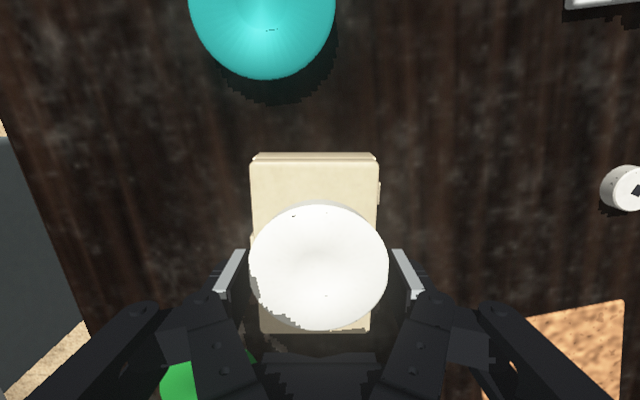

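The carrier at (318,267) sits between the pads with a gap of 65 mm and 27 N, so it is gripped by the rim. Lifting.

>>> send_rows:
  deltas:
    - [[0,0,-0.2,0,0,0],[0,0,-0.4,0,0,0],[0,0,-0.6,0,0,0],[0,0,-0.8,0,0,0],[0,0,-1,0,0,0],[0,0,0,0,0,0]]

```text
time_s: 22.1
position: [0.4354, 0.0377, 0.132]
tcp_rot: [3.135, -0.001, 1.449]
force: [1.2, 0.9, -0.8]
finger_gap: 0.0646
grasp_force: 28.0
```

Run:
```python
from h import *
im,d,P,K,W=cam("wrist"); 
rect(P,.433,.036,.045,.085,.13); rect(P,.433,.036,.08,.022,.039)
m=(np.hypot(P[...,0]-.433,P[...,1]-.036)<.03)&(P[...,2]>.085)&(P[...,2]<.13)
q=P[m]; print(np.linalg.lstsq(np.c_[q[:,:2]-[.433,.036],np.ones(len(q))],q[:,2],rcond=None)[0])
im,d,P,K,W=cam("scene"); rect(P,.43,.034,.045,.085,.12);rect(P,.43,.034,.07,.022,.039)
go(.438,.3345,.11,83)
```

```text
15051 c [437.7  39.7] sz [70.4 66.1] ang 30.4 z 0.1252
5245 c [433.1  59.8] sz [56.3 65.2] ang 82.9 z 0.0304
[0.00594034 0.00147279 0.12517738]
141 c [428.   25.1] sz [41.  77.9] ang 57.6 z 0.1135
970 c [428.   36.7] sz [102.   66.4] ang 82.8 z 0.0295
now [0.4331 0.0368 0.1294] [179.9   0.   83. ] q7 -0.59 t 22.2 gap 0.0644 | rz first 0.01 then xyz [11.84 -1.26  0.77]
```

>>> send_rows:
  deltas:
    - [[0.6,-0.06,0,0,0,0],[0.9,-0.1,0,0,0,0],[1,-0.11,0,0,0,0],[1,-0.11,0,0,0,0],[1,-0.11,0,0,0,0],[1,-0.11,0,0,0,0],[1,-0.11,0,0,0,0],[1,-0.11,0,0,0,0],[1,-0.11,0,0,0,0],[1,-0.11,0,0,0,0]]

```text
time_s: 23.2
position: [0.4349, 0.2762, 0.1273]
tcp_rot: [-3.139, 0.002, 1.45]
force: [0.2, 0.0, 0.1]
finger_gap: 0.0647
grasp_force: 28.0
```

>>> send_rows:
  deltas:
    - [[0.9,-0.1,0,0,0,0],[0.7,-0.07,0,0,0,0],[0.5,-0.05,0,0,0,0],[0.25,-0.1,0.4,0,0,0],[0,0,0.7,0,0,0],[0,0,0.7,0,0,0],[0,0,0.7,0,0,0],[0,0,0.4,0,0,0],[0,0,0,0,0,0],[0,0,0,0,0,0]]

```text
time_s: 24.2
position: [0.4348, 0.3351, 0.0561]
tcp_rot: [-3.141, 0.0, 1.449]
force: [0.1, 0.4, -0.4]
finger_gap: 0.0642
grasp_force: 28.0
```

Run:
```python
from h import *
im,d,P,K,W=cam("wrist"); cv2.imwrite("pics/w10.png",im)
go(.438,.335,.027,83)
```

```text
now [0.4351 0.3355 0.0567] [180.  -0.  83.] q7 -1.29 t 24.2 gap 0.0645 | rz first 0.01 then xyz [-0.01  0.12  1.19]
```

View pics/w10.png

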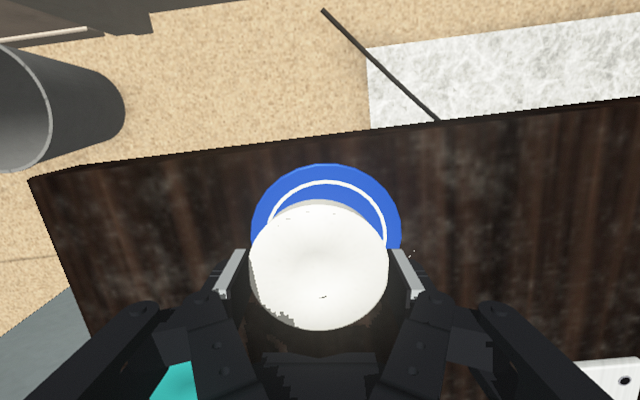

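The carrier is held level; the pad's centre column is about 326 against the carrier's 318, so I'll shift 4 mm along tool +y and set it down.

>>> send_rows:
  deltas:
    - [[0,0.15,0.4,0,0,0],[0,0,0.4,0,0,0],[0,0,0.2,0,0,0],[0,0,0.1,0,0,0],[0,0,0.06,0,0,0],[0,0,0,0,0,0],[0,0,0,0,0,0]]

```text
time_s: 24.95
position: [0.4381, 0.334, 0.0282]
tcp_rot: [-3.142, 0.003, 1.449]
force: [-2.7, -2.9, 6.5]
finger_gap: 0.0643
grasp_force: 28.6
```

>>> send_rows:
  deltas:
    - [[0,0,0,0,0,0],[0,0,0,0,0,0],[0,0,0,0,0,0],[0,0,0,0,0,0],[0,0,-0.4,0,0,0],[0,0,-1,0,0,0],[0,0,-1,0,0,0],[0,0,-1,0,0,0],[0,0,-1,0,0,0],[0,0,0,0,0,0]]
  fingers: 85

```text
time_s: 25.95
position: [0.4401, 0.3374, 0.1418]
tcp_rot: [3.136, -0.006, 1.45]
force: [0.4, 0.5, 0.6]
finger_gap: 0.0846
grasp_force: 0.0
```

Run:
```python
from h import *
for c in ("wrist","side"):
    im,d,P,K,W=cam(c); h=cv2.cvtColor(im,cv2.COLOR_BGR2HSV)
    rect(P,.438,.334,.06,-.01,.013,(h[...,0]>95)&(h[...,0]<130)&(h[...,1]>100)); rect(P,.438,.334,.06,.016,.04)
im,d,P,K,W=cam("scene");rect(P,.43,.035,.07,.022,.039)
go(.430,.0365,.14,83)
```

```text
2942 c [438.8 332. ] sz [93.4 92. ] ang 74.0 z 0.0038
4842 c [438.8 335.7] sz [64.7 65.1] ang 83.9 z 0.0213
300 c [435.4 326.4] sz [84.4 95.3] ang 77.2 z 0.0035
353 c [434.9 333.8] sz [65.1 64.8] ang 50.3 z 0.0215
967 c [427.4  36.6] sz [100.4  67.6] ang 83.3 z 0.0295
now [0.4384 0.3344 0.1371] [-180.    0.   83.] q7 -1.21 t 26.1 gap 0.085 | rz first 0.01 then xyz [-11.87   1.12  -0.12]
```

>>> send_rows:
  deltas:
    - [[-0.9,0.09,0,0,0,0],[-1,0.1,0,0,0,0],[-1,0.1,0,0,0,0],[-1,0.1,0,0,0,0],[-1,0.1,0,0,0,0],[-1,0.1,0,0,0,0],[-1,0.1,0,0,0,0],[-1,0.1,0,0,0,0],[-1,0.1,0,0,0,0],[-1,0.1,0,0,0,0]]

```text
time_s: 27.1
position: [0.4321, 0.0847, 0.1362]
tcp_rot: [-3.139, 0.001, 1.45]
force: [0.5, 0.4, -0.1]
finger_gap: 0.085
grasp_force: 0.0
```

>>> send_rows:
  deltas:
    - [[-0.95,0.07,0,0,0,0],[-0.7,0.05,0,0,0,0],[-0.3,0.02,0,0,0,0],[0,0,0.7,0,0,0],[0,0,0.7,0,0,0],[0,0,0.3,0,0,0],[0,0,0,0,0,0],[0,0,0,0,0,0]]

```text
time_s: 27.9
position: [0.4309, 0.038, 0.095]
tcp_rot: [3.142, -0.001, 1.451]
force: [-0.4, 0.4, 1.0]
finger_gap: 0.0848
grasp_force: 0.0
```

Run:
```python
from h import *
im,d,P,K,W=cam("wrist"); cv2.imwrite("pics/w11.png",im)
rect(P,.43,.037,.08,.022,.039);rect(P,.43,.037,.08,.028,.039)
go(.430,.037,.03,83)
```

```text
13964 c [430.5  39.4] sz [97.5 65.5] ang 82.9 z 0.0304
13754 c [432.2  39.1] sz [97.6 62.2] ang 83.0 z 0.0304
now [0.4313 0.0379 0.0953] [179.9  -0.   83.1] q7 -0.65 t 27.9 gap 0.0849 | rz first 0.02 then xyz [-0.04 -0.05  2.61]
```

View pics/w11.png

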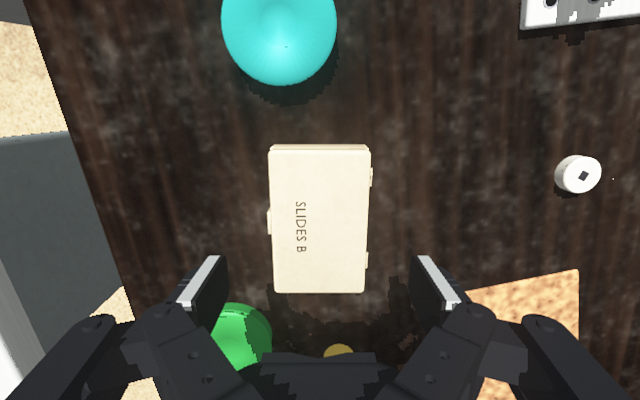

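The box at (320,220) is centred between the jaws with its clasp on the left. I'll descend and grip it.

>>> send_rows:
  deltas:
    - [[0,0,0.6,0,0,0],[0,0,0.7,0,0,0],[0,0,0.6,0,0,0],[0,0,0.4,0,0,0],[0,0,0.2,0,0,0],[0,0,0.1,0,0,0],[0,0,0,0,0,0]]

```text
time_s: 28.65
position: [0.4311, 0.0374, 0.03]
tcp_rot: [3.141, -0.0, 1.45]
force: [0.0, 0.6, -0.5]
finger_gap: 0.0852
grasp_force: 0.0
```

>>> send_rows:
  deltas:
    - [[0,0,0,0,0,0],[0,0,0,0,0,0],[0,0,0,0,0,0],[0,0,0,0,0,0],[0,0,0,0,0,0],[0,0,-0.2,0,0,0],[0,0,-0.4,0,0,0],[0,0,-0.6,0,0,0],[0,0,-0.6,0,0,0],[0,0,-0.6,0,0,0]]
  fingers: 45
  squeeze: 50

```text
time_s: 29.65
position: [0.4307, 0.0373, 0.0908]
tcp_rot: [3.141, -0.0, 1.45]
force: [0.7, 0.4, -1.9]
finger_gap: 0.0639
grasp_force: 55.8
```

Run:
```python
from h import *
im,d,P,K,W=cam("wrist"); cv2.imwrite("pics/w12.png",im)
m=(np.hypot(P[...,0]-.43,P[...,1]-.06)<.04)&(P[...,2]>.06)&(P[...,2]<.11)
q=P[m]; print(len(q),np.linalg.lstsq(np.c_[q[:,:2]-[.43,.037],np.ones(len(q))],q[:,2],rcond=None)[0])
rect(P,.43,.037,.08,.06,.11)
im,d,P,K,W=cam("side")
m=(np.hypot(P[...,0]-.43,P[...,1]-.037)<.07)&(P[...,2]>.06)&(P[...,2]<.11)
h=cv2.cvtColor(im,cv2.COLOR_BGR2HSV)
rect(P,.582,-.099,.1,-.01,.012,(h[...,0]<25)&(h[...,1]>60)&(h[...,2]>110))
go(.583,-.1,.11,96.5)
```

```text
22704 [-0.0139397  -0.09455168  0.09224988]
30784 c [431.4  40.6] sz [94.9 91.7] ang 82.6 z 0.0906
2217 c [582.8 -97.3] sz [102.8 132.2] ang 6.3 z 0.0039
now [0.4325 0.0377 0.0919] [179.7  -0.   83. ] q7 -0.66 t 29.8 gap 0.0637 | rz first -2.69 then xyz [-6.15  5.36 -0.73]
```

View pics/w12.png

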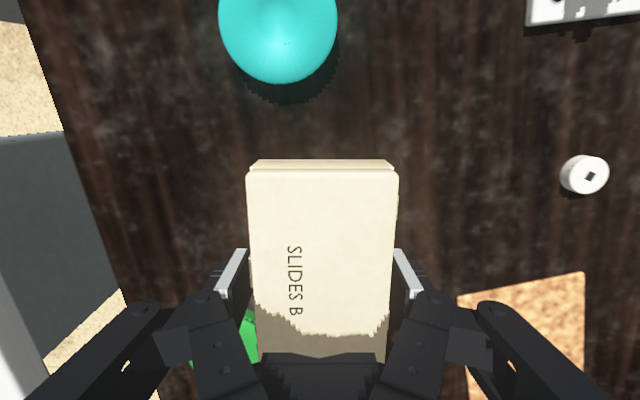

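The box is held with its far end drooping about 5°. It will level out on contact. I'll turn and move over the mat.

>>> send_rows:
  deltas:
    - [[0,0,-0.3,0,0,-0.9],[0,0,-0.3,0,0,-0.9],[0,0,-0.2,0,0,-0.9],[-0.6,0.5,0,0,0,0],[-0.8,0.7,0,0,0,0],[-0.9,0.8,0,0,0,0],[-0.9,0.8,0,0,0,0],[-0.9,0.8,0,0,0,0],[-0.9,0.8,0,0,0,0],[-0.7,0.6,0,0,0,0]]

```text
time_s: 30.75
position: [0.572, -0.092, 0.1087]
tcp_rot: [-3.141, 0.0, 1.683]
force: [0.5, -0.3, -1.9]
finger_gap: 0.0638
grasp_force: 55.8
```

>>> send_rows:
  deltas:
    - [[-0.34,0.36,0,0,0,0],[-0.1,0.1,0,0,0,0],[0,0,0.5,0,0,0],[0,0,0.7,0,0,0],[0,0,0.6,0,0,0],[0,0,0.3,0,0,0],[0,0,0,0,0,0],[0,0,0,0,0,0]]

```text
time_s: 31.55
position: [0.584, -0.0993, 0.0575]
tcp_rot: [3.141, -0.0, 1.686]
force: [0.9, 0.5, -0.7]
finger_gap: 0.0639
grasp_force: 55.8
```

Run:
```python
from h import *
im,d,P,K,W=cam("wrist"); cv2.imwrite("pics/w13.png",im)
go(.584,-.0995,.034,96.5)
```

```text
now [ 0.5844 -0.0993  0.0579] [179.9   0.   96.6] q7 -0.23 t 31.6 gap 0.0636 | rz first 0.01 then xyz [-0.01 -0.02  0.96]
```

View pics/w13.png

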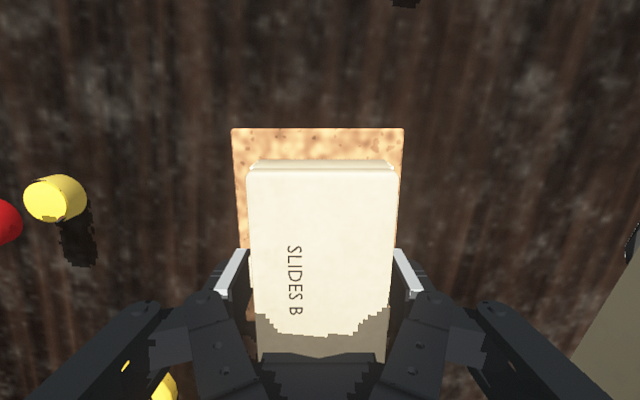

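The box is aligned and centred over the mat (mat columns 231–405, box 246–398). I'll lower it, let it settle and release.

>>> send_rows:
  deltas:
    - [[0,0,0.3,0,0,0],[0,0,0.2,0,0,0],[0,0,0.15,0,0,0],[0,0,0.1,0,0,0],[0,0,0.1,0,0,0],[0,0,0.05,0,0,0],[0,0,0,0,0,0],[0,0,0,0,0,0]]

```text
time_s: 32.4
position: [0.5841, -0.0996, 0.0349]
tcp_rot: [3.141, 0.0, 1.685]
force: [0.0, -0.1, -2.2]
finger_gap: 0.0637
grasp_force: 55.8
```

>>> send_rows:
  deltas:
    - [[0,0,0.06,0,0,0],[0,0,0.04,0,0,0],[0,0,0,0,0,0],[0,0,0,0,0,0]]

```text
time_s: 32.8
position: [0.5841, -0.0996, 0.0347]
tcp_rot: [3.141, 0.001, 1.685]
force: [-4.2, -0.4, 12.3]
finger_gap: 0.064
grasp_force: 57.1
```

Run:
```python
from h import *
im,d,P,K,W=cam("wrist")
m=(abs(P[...,0]-.584)<.028)&(abs(P[...,1]+.085)<.035)&(P[...,2]>.02)&(P[...,2]<.06)
q=P[m]; print(len(q),np.linalg.lstsq(np.c_[q[:,:2]-[.584,-.1],np.ones(len(q))],q[:,2],rcond=None)[0],np.median(q[:,2]))
s=env.get_state();print(s["position"],s["force"],s["ft_torque"])
```

```text
19582 [ 0.00859426 -0.00863196  0.03454566] 0.034498419810663705
[ 0.58412547 -0.09959288  0.03471614] [-3.90983518 -0.10285651 11.64034503] [-0.11254675  1.17368723 -0.00716214]
```

In contact and level (top at 34.5 mm). Releasing.

>>> send_rows:
  deltas:
    - [[0,0,0,0,0,0],[0,0,0,0,0,0],[0,0,0,0,0,0],[0,0,0,0,0,0],[0,0,0,0,0,0],[0,0,-0.3,0,0,0],[0,0,-1,0,0,0],[0,0,-1,0,0,0],[0,0,-1,0,0,0],[0,0,-1,0,0,0]]
  fingers: 85

```text
time_s: 33.85
position: [0.5839, -0.0994, 0.1413]
tcp_rot: [3.141, -0.0, 1.686]
force: [0.6, -0.4, 0.1]
finger_gap: 0.085
grasp_force: 0.0
```

>>> send_rows:
  deltas:
    - [[0,0,-1,0,0,0],[0,0,-0.5,0,0,0],[0,0,0,0,0,0],[0,0,0,0,0,0]]

```text
time_s: 34.25
position: [0.5835, -0.0998, 0.1766]
tcp_rot: [-3.14, 0.0, 1.685]
force: [0.8, -0.7, -0.1]
finger_gap: 0.0853
grasp_force: 0.0
```

Run:
```python
from h import *
for c in ("wrist","side","scene"):
    im,d,P,K,W=cam(c); h=cv2.cvtColor(im,cv2.COLOR_BGR2HSV); print(c)
    C=(h[...,0]<25)&(h[...,1]>60)&(h[...,2]>110)
    rect(P,.583,-.1,.1,-.01,.012,C); rect(P,.583,-.1,.08,.028,.05)
    rect(P,.465,-.239,.04,.05,.07); rect(P,.604,.176,.04,.033,.06); rect(P,.437,.334,.05,.016,.04); rect(P,.43,-.095,.03,.04,.06); rect(P,.608,.043,.03,.006,.02)
    cv2.imwrite(f"pics/end_{c}.png",im)
```

```text
wrist
4619 c [ 588.6 -106.3] sz [106.2 141.6] ang 6.5 z 0.0038
7618 c [585.3 -97.7] sz [64.8 97.6] ang 6.5 z 0.0344
few 0
few 0
few 0
744 c [433.9 -91.4] sz [21.2 21.1] ang 2.7 z 0.052
849 c [612.5  46.1] sz [24.9 24.6] ang 48.5 z 0.0099
side
870 c [584.3 -94.3] sz [106.7 138.1] ang 5.7 z 0.0039
1178 c [581.6 -99.2] sz [66.4 99.8] ang 6.4 z 0.0344
128 c [ 464.2 -239. ] sz [21.5 22.7] ang 67.7 z 0.0583
116 c [598.5 176. ] sz [38.6 31.9] ang 42.6 z 0.0403
350 c [434.3 333.3] sz [65.6 65.1] ang 40.5 z 0.0216
104 c [430.2 -94.4] sz [21. 21.] ang 31.3 z 0.0519
29 c [601.8  42.2] sz [ 9.5 22.5] ang 10.0 z 0.01
scene
724 c [581.3 -98. ] sz [167.3 133.1] ang 6.4 z 0.003
866 c [ 582.5 -100.4] sz [66.6 98.8] ang 7.2 z 0.0337
113 c [ 462.4 -239.6] sz [21.1 22.4] ang 22.7 z 0.057
113 c [598.7 174.4] sz [46.8 32.6] ang 41.2 z 0.0395
136 c [444.2 316.3] sz [59.8 27.5] ang 29.4 z 0.0204
100 c [429.2 -94.9] sz [21.2 20.3] ang 68.5 z 0.051
56 c [607.9  42.3] sz [28.1 23.9] ang 37.1 z 0.0086
```

All four are within a few mm of their places, and the vial and puck have not moved. Handing in.

```bash
python3 -c "
from bench import env
print(env.job_done())"
```

```text
the job is handed in; nothing more can be done
None
```

I took the stack apart and handed the job in; the judge's result was not shown. By my final camera measurements, all four things stand upright and released within about 5 mm of their places' centres, and the puck and vial have not moved.

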